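# Seat the adapter flange evenly with its four T-nuts

### The arm

A 6-joint arm with a two-finger parallel gripper is mounted at the origin on the work surface. World frame = base frame: x ahead of the robot, y to its left, z up, the work surface at z = 0. Lengths are in m, angles in rad, forces in N, time in s.
With the tool pointing down it reaches from about 0.35 to 0.775 m from the base axis. Payload 7.3 kg.
Tool frame: the origin (TCP) lies between the finger pads; the fingertips stand 14 mm ahead of it and the grasp point (between the pads) lies 5 mm behind it (nose_length is the distance from the TCP to the fingertips, in m); z points along the fingers, y is the direction in which the jaws open and shut (so a half turn about z gives the same grasp; the last joint's range is limited). The gripper opens to 92 mm and grips with 3 to 60 N. Pads are 19 mm wide; open, the fingers measure 130 mm over their backs; the gripper's body (75 mm by 190 mm) begins 47 mm behind the grasp point.
Start: joints at [1.194, 0.342, 1.524, -0, 1.275, -0.146], TCP at [0.12, 0.511, 0.241] pointing down, gripper open.
Joint ranges: [-2.53, 2.53], [-0.77, 2.02], [0.04, 2.7], [-1, 4.14], [0.28, 2.66], [-3.11, 3.11]. Speed limits (rad/s): [2.57, 2.57, 3.14, 3.14, 3.14, 3.14].

### API

Orientations are given as a rotation vector (axis times angle).
In Python, from plant import state, camera, finish_job, nose_length gives the robot as it stands.
- The arm moves only by the tool move_arm, never from a script. Its argument "increments" is a list of rows, each an object of numbers: "x", "y", "z": the shift along the tool's x, y, z in m; "wx", "wy", "wz": the turn, a rotation vector about the tool's x, y, z in degrees; "gripper": the opening, from -1 (shut) to 1 (fully open). A call has 1 to 8 rows; each row is the pose to reach, as a shift and turn from the pose commanded when the call began, along the tool's axes at that moment; what a row does not reach only later rows make up. A row lasts 1/10 s, in which the tool goes at most 50 mm and 8.59 degrees, less where a joint would pass 70% of its speed; a pose out of reach is approached as far as the arm can. A call with a gripper value outside its range is refused whole. The fingers move at their own pace and stop on an object; "force" is the grip in N (left out, the last holds). Time passes only in rows, so rows that repeat a pose let the fingers close. It gives the time, the measured TCP pose, the force and the opening at its end, in the units of the state.
- state(): the state, without advancing time (a new reading comes with each control period).
- camera(name): name is "scene" or "top" or "wrist"; returns a dict with "color" (480x640x3 uint8, red, green, blue), "mtx" (3x3 intrinsics, pixels), "rvec" (rotation vector, rad) and "tvec" (3), from world to camera coordinates, as OpenCV has them. Camera axes: x right, y down, z forward; pixel columns grow to the right and rows downward; lengths in m; the calibration is good to about 2 mm. A picture is of the moment at which its call begins. There is no depth.
- finish_job(): hands the job in, once; it reports no verdict.
The state is a dict: "time": time; "joint_pos": joint angles; "qvel": joint speeds; "tau": joint torques, N m; "tool_pos": TCP position; "tool_rot": TCP orientation; "contact_force": force on the tool from outside, world axes, zero at the start; "wrist_torque": the same for the moment, N m; "gripper_width": finger opening in m.
Only numpy, scipy, OpenCV 4.12 (cv2) and the standard library are available. Lean on these libraries where they do the work, as an engineer would, in place of code of your own. Each camera call takes 0.05 s, during which the arm holds its last target. There are 200 camera calls.

### The job

The flange's two black side nuts, to the left and right of the red one, have already been brought about half way down; the red nut and the one diagonally opposite it are still slack. Tighten crosswise and a little at a time, clockwise: first turn the red nut about half way to its stop, then its opposite likewise, and let go. Then take the nuts again and turn all four fully home, finishing one diagonal pair before you tighten the other pair further; never let the flange go badly crooked, and leave the loose things on the table alone.

Things in the scene. Friction and masses are not known exactly. Their poses are not given: they have to be found in the camera images.
- flange_top (a point): Centre of the top face of the loose aluminium flange ring (212 mm across, 62 mm bore, 18 mm thick); z square to that face. Spring pins under the nuts push it up, at the start about 3 mm off the seat's top; fully home it lies on it, this point 58 mm above the table. Each nut pushes its own side down 2.5 mm per rad: about 0.016 rad of tilt per rad by which opposite nuts differ.
- seat: The fixed round seat, 236 mm across, 40 mm high, with a steel post 57 mm across in its middle that rises 36 mm above its top; origin at the centre of its underside on the table, z up. It may be turned any way. The four nuts stand on a circle of 78 mm radius about its z axis: red on its +x side, left on +y, opposite on -x, right on -y.
- nut_red (a joint): Angle of the red T-nut, rad: 0 slack (bar's white end points straight out from the flange's centre), grows clockwise seen from above, hard stop (fully home) at 2.4 (137 degrees). Starts at 0 to 0.25; takes about 0.1 N m; stays where it is left; sinks 2.5 mm per rad.
- nut_red_grip (a point): Centre (half-way up) of the cross-bar of the red T-nut: bar 68 mm long, 14 mm wide, 22 mm high, level, x axis along the bar towards its white end, z up. The turning axis is vertical through this point; the bar's underside is 28 mm above the nut's foot (24 mm across, 4 mm high, resting on the flange), on a stem 14 mm across.
- nut_left (a joint): Angle of the black T-nut a quarter turn anticlockwise from the red one, seen from above, rad: 0 slack (bar's white end points straight out from the flange's centre), grows clockwise seen from above, hard stop (fully home) at 2.4 (137 degrees). Starts at 1.0 to 1.4; takes about 0.1 N m; stays where it is left; sinks 2.5 mm per rad.
- nut_left_grip (a point): Centre (half-way up) of the cross-bar of the black T-nut a quarter turn anticlockwise from the red one, seen from above: bar 68 mm long, 14 mm wide, 22 mm high, level, x axis along the bar towards its white end, z up. The turning axis is vertical through this point; the bar's underside is 28 mm above the nut's foot (24 mm across, 4 mm high, resting on the flange), on a stem 14 mm across.
- nut_opposite (a joint): Angle of the black T-nut diagonally opposite the red one, rad: 0 slack (bar's white end points straight out from the flange's centre), grows clockwise seen from above, hard stop (fully home) at 2.4 (137 degrees). Starts at 0 to 0.25; takes about 0.1 N m; stays where it is left; sinks 2.5 mm per rad.
- nut_opposite_grip (a point): Centre (half-way up) of the cross-bar of the black T-nut diagonally opposite the red one: bar 68 mm long, 14 mm wide, 22 mm high, level, x axis along the bar towards its white end, z up. The turning axis is vertical through this point; the bar's underside is 28 mm above the nut's foot (24 mm across, 4 mm high, resting on the flange), on a stem 14 mm across.
- nut_right (a joint): Angle of the black T-nut a quarter turn clockwise from the red one, seen from above, rad: 0 slack (bar's white end points straight out from the flange's centre), grows clockwise seen from above, hard stop (fully home) at 2.4 (137 degrees). Starts at 1.0 to 1.4; takes about 0.1 N m; stays where it is left; sinks 2.5 mm per rad.
- nut_right_grip (a point): Centre (half-way up) of the cross-bar of the black T-nut a quarter turn clockwise from the red one, seen from above: bar 68 mm long, 14 mm wide, 22 mm high, level, x axis along the bar towards its white end, z up. The turning axis is vertical through this point; the bar's underside is 28 mm above the nut's foot (24 mm across, 4 mm high, resting on the flange), on a stem 14 mm across.
- collet_nut_mid (a point): Loose steel ring, 50 mm across, 22 mm high, lying near the seat (centre). Leave it alone.
- tool_holder_mid (a point): Loose steel tool holder, 64 mm across, 50 mm high, standing on the table (centre). Leave it alone.
- hexkey_big: Loose L-shaped hex key, 130 x 45 mm, 10 mm thick, lying near the seat; origin at the middle of its long leg. Leave it alone.
- hexkey_small: Loose L-shaped hex key, 90 x 30 mm, 8 mm thick, lying on the table; origin at the middle of its long leg. Leave it alone.
- mouse: Loose black computer mouse, 105 x 62 x 30 mm; origin under its centre. Leave it alone.
- driver: Loose orange-handled screwdriver lying on the table. Leave it alone.
There are look-alikes about, which are no part of the job. What is shaped like the seat but orange or purple is not meant.

How it is judged:
On the way, in this order (a step that is already met when the one before it is completed fails the run):
1. the red nut is about half way, its opposite still slack, the side nuts still about half way (value of joint nut_red between 0.8 and 1.7 rad and value of joint nut_opposite below 0.5 rad and value of joint nut_left between 0.8 and 1.7 rad and value of joint nut_right between 0.8 and 1.7 rad), for 0.2 s.
2. all four nuts are about half way, and let go (value of joint nut_red between 0.8 and 1.7 rad and value of joint nut_left between 0.8 and 1.7 rad and value of joint nut_opposite between 0.8 and 1.7 rad and value of joint nut_right between 0.8 and 1.7 rad and contact force between the fingers and seat below 0.5 N), for 0.2 s.
3. one diagonal pair is fully home, the other pair still about half way (((value of joint each of nut_red, nut_opposite above 2.2 rad and value of joint nut_left between 0.8 and 1.7 rad and value of joint nut_right between 0.8 and 1.7 rad) or (value of joint each of nut_left, nut_right above 2.2 rad and value of joint nut_red between 0.8 and 1.7 rad and value of joint nut_opposite between 0.8 and 1.7 rad))), for 0.2 s.
At the end, for the whole second after the job is handed in: All four nuts are within 0.2 rad of their hard stop and at rest, and the flange lies flat on its seat: less than 1.2 mm above home, tilted less than 0.005 rad (value of joint each of nut_red, nut_left, nut_opposite, nut_right above 2.2 rad and angle between flange_top's own z axis and vertical below 0.005 rad and z of flange_top in the frame of seat below 0.0592 m and velocity of joint nut_red between -0.05 and 0.05 rad/s and velocity of joint nut_left between -0.05 and 0.05 rad/s and velocity of joint nut_opposite between -0.05 and 0.05 rad/s and velocity of joint nut_right between -0.05 and 0.05 rad/s); the robot touches nothing.
It fails at once if the flange goes crooked: tilted more than 0.028 rad (opposite sides 4.4 mm apart in height at the nut circle) (angle between flange_top's own z axis and vertical above 0.028 rad).
It fails at once if a loose thing on the table is moved more than 20 mm (distance of any of hexkey_big, hexkey_small, collet_nut_mid, tool_holder_mid, mouse, driver from where it was at the start of the episode above 0.02 m).
It also fails if it takes over 72 s, if anything falls off the work surface, if the arm or the gripper's body presses on something with over 40 N, if the wrist force passes 120 N, or if a joint passes its speed limit or range.

## Working session

There is one attempt and no reset: what is moved stays moved. The work goes in short steps, Python scripts to look and compute and a tool call to move; the robot and the scene stay as the last step left them, time stands still between calls to the robot, and variables do not carry over. Pictures are saved under pics/ and viewed, about 8 in all and at most 12, crops included, and the job is handed in when it is done.

Besides the shell and the picture viewer there is one more tool, called after ">>>" by a JSON object that holds its "op" and its "data". move_arm: Moves the arm, as the interface text tells. Its arguments: {"type":"object","properties":{"increments":{"type":"array","items":{"type":"object","properties":{"x":{"type":"number"},"y":{"type":"number"},"z":{"type":"number"},"wx":{"type":"number"},"wy":{"type":"number"},"wz":{"type":"number"},"gripper":{"type":"number"}}}},"force":{"type":"number"}},"required":["increments"]}

```bash
ls; mkdir -p pics; python3 - <<'E'
from plant import state,camera,nose_length
import cv2,pickle
s=state();print({k:s[k] for k in('time','tool_pos','tool_rot','gripper_width','contact_force')},nose_length)
for n in('top','scene'):
    c=camera(n);pickle.dump(c,open(f'{n}.pkl','wb'));cv2.imwrite(f'pics/{n}0.png',c['color'][...,::-1]);print(n,c['mtx'].tolist(),c['rvec'],c['tvec'])
E
```

```text
pics
{'time': 0.0, 'tool_pos': array([0.11993822, 0.51072077, 0.24005165]), 'tool_rot': array([-3.61714248e-01, -3.12029586e+00,  2.30567916e-03]), 'gripper_width': 0.09190888087074638, 'contact_force': array([ 0.14000219, -0.35893734,  0.14481127])} 0.014
top [[512.6312935092975, 0.0, 316.3962539054546], [0.0, 512.6312935092975, 238.61831875801317], [0.0, 0.0, 1.0]] [ 2.13200153 -2.18118544  0.15369793] [0.01462845 0.46298637 1.43239238]
scene [[485.99229794153416, 0.0, 319.20814088039225], [0.0, 485.99229794153416, 241.4195794610206], [0.0, 0.0, 1.0]] [ 2.04177377  1.09597688 -0.54559357] [-0.24750007 -0.1655765   1.35267798]
```

View pics/top0.png

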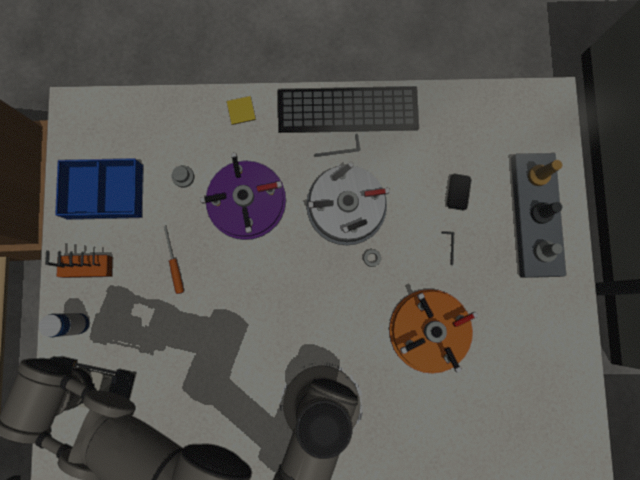

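View pics/scene0.png

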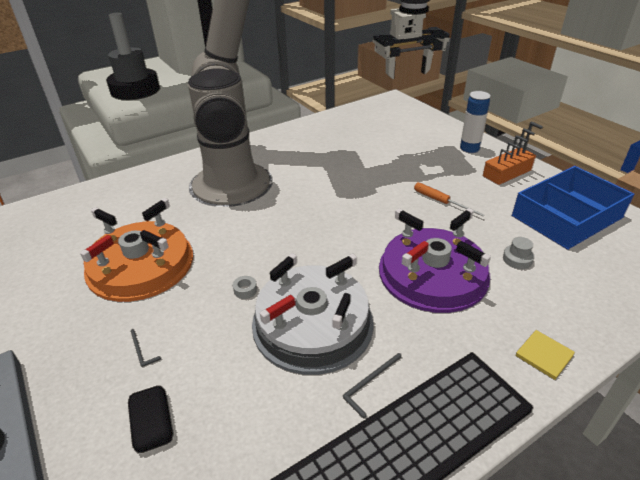

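Candidates, top view: purple seat (245,198), orange seat (432,330), grey seat (347,202). Orange and purple are excluded by the description, so it is the grey one. Its red nut is at about (373,192). I'll take a close crop and measure.

```bash
cat > h.py <<'E'
import numpy as np,cv2,pickle
def ray(c,u,v,z):
    R=cv2.Rodrigues(np.array(c['rvec'],float))[0];t=np.array(c['tvec'],float).ravel()
    o=-R.T@t;d=R.T@np.linalg.inv(c['mtx'])@[u,v,1.];return (o+d*(z-o[2])/d[2])[:3]
def proj(c,P):
    return cv2.projectPoints(np.atleast_2d(np.array(P,float)),np.array(c['rvec'],float),np.array(c['tvec'],float),c['mtx'],None)[0].reshape(-1,2)
E
python3 - <<'E'
from h import *
c=pickle.load(open('top.pkl','rb'));im=c['color'][...,::-1]
hsv=cv2.cvtColor(np.ascontiguousarray(im),cv2.COLOR_BGR2HSV)
a=hsv[150:255,300:395]
m=(((a[...,0]<8)|(a[...,0]>172))&(a[...,1]>130)&(a[...,2]>80)).astype(np.uint8)
print(m.sum(),cv2.minAreaRect(np.argwhere(m)[:,::-1].astype(np.float32)+[300,150]) if 0 else cv2.minAreaRect((np.argwhere(m)[:,::-1]+[300,150]).astype(np.float32)))
print(ray(c,347,201,.09),ray(c,347,202,.05), ray(c,373,192,.105))
cr=cv2.resize(im[150:255,295:400],None,fx=5.6,fy=5.6,interpolation=cv2.INTER_CUBIC);cv2.imwrite('pics/crop0.png',cr)
E
```

```text
76 ((374.4999694824219, 192.00001525878906), (3.9354801177978516, 19.409072875976562), 79.69515228271484)
[ 0.55836309 -0.08238831  0.09      ] [ 0.56378291 -0.08523175  0.05      ] [ 0.57884855 -0.15344099  0.105     ]
```

View pics/crop0.png

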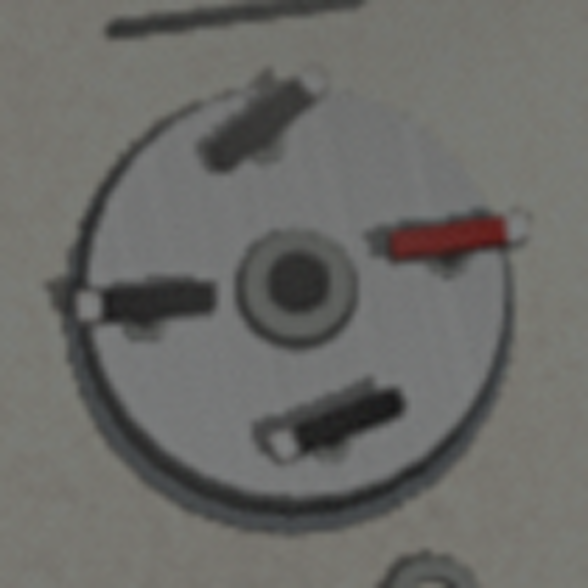

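The crop shows the grey seat with red at right (white end outward), opposite at left, left nut at the top and right nut at the bottom. The bar ends can be read off and turned into positions.

```bash
python3 - <<'E'
from h import *
c=pickle.load(open('top.pkl','rb'))
E={'red':((378,245),(530,226)),'opp':((215,297),(75,306)),'left':((207,162),(320,78)),'right':((402,398),(275,446))}
C={}
for n,(b,w) in E.items():
    z=.113 if n in('red','opp') else .111
    P=[ray(c,295+p[0]/5.6,150+p[1]/5.6,z) for p in(b,w)]
    C[n]=(P[0]+P[1])/2; d=P[1]-P[0]; C[n+'a']=np.arctan2(d[1],d[0]); print(n,C[n].round(4),'len',np.linalg.norm(d).round(4),np.degrees(C[n+'a']).round(1))
o=np.mean([C[n] for n in E],0);print('c',o)
az=[]
for n,k in zip(('red','left','opp','right'),range(4)):
    v=(C[n]-o);a=np.arctan2(v[1],v[0])-k*np.pi/2;az.append(np.exp(1j*a));print(n,np.linalg.norm(v),np.degrees(a))
az=np.angle(np.mean(az));print('az',np.degrees(az))
for n,k in zip(('red','left','opp','right'),range(4)):
    r=az+k*np.pi/2; print(n,(o[:2]+.078*np.array([np.cos(r),np.sin(r)])).round(4),'angle',np.angle(np.exp(1j*(r-C[n+'a']))).round(2))
from plant import state
from scipy.spatial.transform import Rotation as R
print(R.from_rotvec(state()['tool_rot']).as_matrix().round(3))
E
```

```text
red [ 0.5767 -0.1608  0.113 ] len 0.0749 -84.0
opp [ 0.5473 -0.0095  0.113 ] len 0.0681 92.5
left [ 0.637  -0.0699  0.111 ] len 0.07 -54.1
right [ 0.4863 -0.1017  0.111 ] len 0.066 109.6
c [ 0.56184174 -0.08547866  0.112     ]
red 0.0768212684287283 -78.83164344707637
left 0.07679822513298648 -78.30160406240859
opp 0.07736715269838845 -79.13812687115016
right 0.07721891869051539 -437.90017048271307
az -78.54288678148214
red [ 0.5773 -0.1619] angle 0.09
left [ 0.6383 -0.07  ] angle 1.14
opp [ 0.5463 -0.009 ] angle 0.16
right [ 0.4854 -0.101 ] angle 1.43
[[-0.973  0.229 -0.   ]
 [ 0.229  0.973 -0.001]
 [ 0.    -0.001 -1.   ]]
```

```bash
cat >> h.py <<'E'
from scipy.spatial.transform import Rotation as Ro
O=np.array([.5618,-.0855]);AZ=np.radians(-78.5);K=dict(red=0,left=1,opp=2,right=3)
def grip(n,ang):  # xy of nut and jaw azimuth
    r=AZ+K[n]*np.pi/2;return O+.078*np.array([np.cos(r),np.sin(r)]),r-ang+np.pi/2
def go(xy,psi,z):
    from plant import state
    s=state();R=Ro.from_rotvec(s['tool_rot']).as_matrix();d=R.T@(np.r_[xy,z]-s['tool_pos'])
    p0=np.arctan2(R[1,1],R[0,1]);w=(p0-psi+np.pi/2)%np.pi-np.pi/2
    print('t',s['time'],'pos',s['tool_pos'].round(4),'j6',np.degrees(s['joint_pos'][5]).round(1),'tilt',np.degrees(np.arccos(-R[2,2])).round(2),'MOVE',d.round(4),'wz',np.degrees(w).round(1))
E
python3 -c "
from h import *
go(*grip('red',.09),.2)"
```

```text
t 0.1 pos [0.12   0.5108 0.2402] j6 -8.4 tilt 0.07 MOVE [-0.5992 -0.5502  0.0407] wz 70.4
```

>>> {"op": "move_arm", "data": {"increments": [{"x": -0.599, "y": -0.55, "z": 0.04, "wz": 70.5, "gripper": 0}, {"x": -0.599, "y": -0.55, "z": 0.04, "wz": 70.5, "gripper": 0}, {"x": -0.599, "y": -0.55, "z": 0.04, "wz": 70.5, "gripper": 0}, {"x": -0.599, "y": -0.55, "z": 0.04, "wz": 70.5, "gripper": 0}, {"x": -0.599, "y": -0.55, "z": 0.04, "wz": 70.5, "gripper": 0}, {"x": -0.599, "y": -0.55, "z": 0.04, "wz": 70.5, "gripper": 0}, {"x": -0.599, "y": -0.55, "z": 0.04, "wz": 70.5, "gripper": 0}, {"x": -0.599, "y": -0.55, "z": 0.04, "wz": 70.5, "gripper": 0}]}}

```text
validation failed for argument at $.in...
```

```bash
python3 -c "
from h import *
go(*grip('red',.09),.2)"
```

```text
t 0.1 pos [0.12   0.5108 0.2402] j6 -8.4 tilt 0.07 MOVE [-0.5992 -0.5502  0.0407] wz 70.4
```

Validation was refused, perhaps because of a limit on values. I'll use waypoints in half-size steps.

>>> {"op": "move_arm", "data": {"increments": [{"x": -0.035, "y": -0.032, "z": 0.005, "wz": 4, "gripper": 0}, {"x": -0.07, "y": -0.064, "z": 0.01, "wz": 8, "gripper": 0}, {"x": -0.105, "y": -0.096, "z": 0.015, "wz": 12, "gripper": 0}, {"x": -0.14, "y": -0.128, "z": 0.02, "wz": 16, "gripper": 0}, {"x": -0.175, "y": -0.16, "z": 0.02, "wz": 20, "gripper": 0}, {"x": -0.21, "y": -0.192, "z": 0.02, "wz": 24, "gripper": 0}, {"x": -0.245, "y": -0.224, "z": 0.02, "wz": 28, "gripper": 0}, {"x": -0.28, "y": -0.256, "z": 0.02, "wz": 32, "gripper": 0}]}}

```text
validation failed for argument at $.in...
```

```bash
python3 -c "
from h import *
go(*grip('red',.09),.2)"
```

```text
t 0.1 pos [0.12   0.5108 0.2402] j6 -8.4 tilt 0.07 MOVE [-0.5992 -0.5502  0.0407] wz 70.4
```

>>> {"op": "move_arm", "data": {"increments": [{"x": -0.035, "y": -0.032, "z": 0.005, "wx": 0, "wy": 0, "wz": 4, "gripper": 0}]}}

```text
time: 0.2
tool_pos: [0.1456, 0.4743, 0.2355]
tool_rot: [-0.465, -3.106, -0.004]
contact_force: [1.8, 1.0, -0.1]
gripper_width: 0.0875
```

All keys must be present in every row.

>>> {"op": "move_arm", "data": {"increments": [{"x": -0.56, "y": -0.52, "z": 0.035, "wx": 0, "wy": 0, "wz": 66.5, "gripper": 0}, {"x": -0.56, "y": -0.52, "z": 0.035, "wx": 0, "wy": 0, "wz": 66.5, "gripper": 0}, {"x": -0.56, "y": -0.52, "z": 0.035, "wx": 0, "wy": 0, "wz": 66.5, "gripper": 0}, {"x": -0.56, "y": -0.52, "z": 0.035, "wx": 0, "wy": 0, "wz": 66.5, "gripper": 0}, {"x": -0.56, "y": -0.52, "z": 0.035, "wx": 0, "wy": 0, "wz": 66.5, "gripper": 0}, {"x": -0.56, "y": -0.52, "z": 0.035, "wx": 0, "wy": 0, "wz": 66.5, "gripper": 0}, {"x": -0.56, "y": -0.52, "z": 0.035, "wx": 0, "wy": 0, "wz": 66.5, "gripper": 0}, {"x": -0.56, "y": -0.52, "z": 0.035, "wx": 0, "wy": 0, "wz": 66.5, "gripper": 0}]}}

```text
time: 1.0
tool_pos: [0.3464, 0.1236, 0.2174]
tool_rot: [2.103, 2.334, 0.001]
contact_force: [0.7, 0.5, -0.5]
gripper_width: 0.0458
```

```bash
python3 -c "
from h import *
go(*grip('red',.09),.2)"
```

```text
t 1.0 pos [0.3464 0.1236 0.2174] j6 1.7 tilt 0.03 MOVE [-0.308   0.2001  0.0174] wz -0.4
```

>>> {"op": "move_arm", "data": {"increments": [{"x": -0.308, "y": 0.2, "z": 0.017, "wx": 0, "wy": 0, "wz": -0.4, "gripper": 0}, {"x": -0.308, "y": 0.2, "z": 0.017, "wx": 0, "wy": 0, "wz": -0.4, "gripper": 0}, {"x": -0.308, "y": 0.2, "z": 0.017, "wx": 0, "wy": 0, "wz": -0.4, "gripper": 0}, {"x": -0.308, "y": 0.2, "z": 0.017, "wx": 0, "wy": 0, "wz": -0.4, "gripper": 0}, {"x": -0.308, "y": 0.2, "z": 0.017, "wx": 0, "wy": 0, "wz": -0.4, "gripper": 0}, {"x": -0.308, "y": 0.2, "z": 0.017, "wx": 0, "wy": 0, "wz": -0.4, "gripper": 0}, {"x": -0.308, "y": 0.2, "z": 0.017, "wx": 0, "wy": 0, "wz": -0.4, "gripper": 0}, {"x": -0.308, "y": 0.2, "z": 0.017, "wx": 0, "wy": 0, "wz": -0.4, "gripper": 0}]}}

```text
time: 1.8
tool_pos: [0.5801, -0.1625, 0.199]
tool_rot: [2.091, 2.344, -0.001]
contact_force: [-0.6, -0.4, -0.5]
gripper_width: 0.0462
```

```bash
python3 -c "
from h import *
from plant import camera
go(*grip('red',.09),.2)
c=camera('wrist');pickle.dump(c,open('w1.pkl','wb'));im=np.ascontiguousarray(c['color'][...,::-1])
for n,a in(('red',.09),('opp',.16),('left',1.14),('right',1.43)):
    q,_=grip(n,a);print(n,proj(c,[*q,.113]).round())
cv2.imwrite('pics/w1.png',im)"
```

```text
t 1.8 pos [ 0.5801 -0.1625  0.199 ] j6 -29.4 tilt 0.03 MOVE [ 0.0009 -0.0027 -0.001 ] wz 0.2
red [[319. 247.]]
opp [[291. -52.]]
left [[449.  98.]]
right [[166. 124.]]
```

View pics/w1.png

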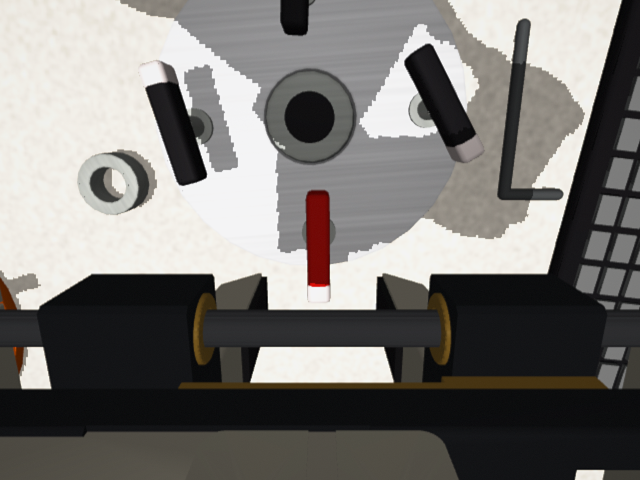

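The wrist view shows the red bar centred at (317,246), against a predicted (319,247), so the estimate holds. I'll descend and grip.

>>> {"op": "move_arm", "data": {"increments": [{"x": 0.001, "y": -0.0027, "z": 0.05, "wx": 0, "wy": 0, "wz": 0, "gripper": 0}, {"x": 0.001, "y": -0.0027, "z": 0.09, "wx": 0, "wy": 0, "wz": 0, "gripper": 0}, {"x": 0.001, "y": -0.0027, "z": 0.102, "wx": 0, "wy": 0, "wz": 0, "gripper": 0}, {"x": 0.001, "y": -0.0027, "z": 0.102, "wx": 0, "wy": 0, "wz": 0, "gripper": 0}, {"x": 0.001, "y": -0.0027, "z": 0.102, "wx": 0, "wy": 0, "wz": 0, "gripper": -1}, {"x": 0.001, "y": -0.0027, "z": 0.102, "wx": 0, "wy": 0, "wz": 0, "gripper": -1}, {"x": 0.001, "y": -0.0027, "z": 0.102, "wx": 0, "wy": 0, "wz": 0, "gripper": -1}, {"x": 0.001, "y": -0.0027, "z": 0.102, "wx": 0, "wy": 0, "wz": 0, "gripper": -1}], "force": 15}}

```text
time: 2.65
tool_pos: [0.5762, -0.1582, 0.0997]
tool_rot: [2.087, 2.346, 0.001]
contact_force: [-0.1, -0.1, 0.0]
gripper_width: 0.0184
```

```bash
python3 -c "
from h import *
from plant import state
go(*grip('red',.09),.097);s=state();print(s['gripper_width'],s['contact_force'],s['wrist_torque'])"
```

```text
t 2.65 pos [ 0.5762 -0.1582  0.0997] j6 -29.4 tilt 0.12 MOVE [-0.0038  0.0007  0.0027] wz 0.3
0.01837185176993497 [-0.1358018  -0.06428247  0.0335471 ] [-0.11779756  0.0634636  -0.00714522]
```

>>> {"op": "move_arm", "data": {"increments": [{"x": -0.0035, "y": 0, "z": 0.0025, "wx": 0, "wy": 0, "wz": 0, "gripper": -1}, {"x": -0.0035, "y": 0, "z": 0.0025, "wx": 0, "wy": 0, "wz": 0, "gripper": -1}, {"x": -0.0035, "y": 0, "z": 0.0025, "wx": 0, "wy": 0, "wz": 0, "gripper": -1}]}}

```text
time: 2.95
tool_pos: [0.5775, -0.1605, 0.0977]
tool_rot: [2.087, 2.345, 0.005]
contact_force: [2.1, 7.0, 8.3]
gripper_width: 0.014
```

```bash
python3 -c "
from h import *
from plant import state
go(*grip('red',.09),.097);s=state();print(s['gripper_width'],s['contact_force'],s['wrist_torque'])"
```

```text
t 2.95 pos [ 0.5775 -0.1605  0.0977] j6 -29.7 tilt 0.23 MOVE [-0.0014 -0.0004  0.0007] wz 0.3
0.013996964462809165 [2.13096921 6.9646026  8.34707207] [ 0.87976814 -0.16889059 -0.00987528]
```

>>> {"op": "move_arm", "data": {"increments": [{"x": 0, "y": 0, "z": 0.0005, "wx": 0, "wy": 0, "wz": 8, "gripper": -1}, {"x": 0, "y": 0, "z": 0.001, "wx": 0, "wy": 0, "wz": 16, "gripper": -1}, {"x": 0, "y": 0, "z": 0.0015, "wx": 0, "wy": 0, "wz": 24, "gripper": -1}, {"x": 0, "y": 0, "z": 0.002, "wx": 0, "wy": 0, "wz": 32, "gripper": -1}, {"x": 0, "y": 0, "z": 0.002, "wx": 0, "wy": 0, "wz": 40, "gripper": -1}, {"x": 0, "y": 0, "z": 0.0025, "wx": 0, "wy": 0, "wz": 48, "gripper": -1}, {"x": 0, "y": 0, "z": 0.003, "wx": 0, "wy": 0, "wz": 56, "gripper": -1}, {"x": 0, "y": 0, "z": 0.003, "wx": 0, "wy": 0, "wz": 64, "gripper": -1}]}}

```text
time: 3.75
tool_pos: [0.5805, -0.1619, 0.095]
tool_rot: [3.012, 0.874, 0.015]
contact_force: [13.1, 0.2, -1.3]
gripper_width: 0.0137
```

```bash
python3 -c "
from h import *
from plant import state
go(*grip('red',1.25),.094);s=state();print(s['gripper_width'],s['contact_force'],s['wrist_torque'])"
```

```text
t 3.75 pos [ 0.5805 -0.1619  0.095 ] j6 34.6 tilt 0.63 MOVE [-0.0026 -0.0017  0.001 ] wz 2.5
0.013695055373484848 [13.14654249  0.19114684 -1.26559183] [ 0.07029869 -1.78107605  0.12785747]
```

>>> {"op": "move_arm", "data": {"increments": [{"x": 0, "y": 0, "z": 0, "wx": 0, "wy": 0, "wz": 2, "gripper": -1}, {"x": 0, "y": 0, "z": 0, "wx": 0, "wy": 0, "wz": 2, "gripper": 0}, {"x": 0, "y": 0, "z": 0, "wx": 0, "wy": 0, "wz": 2, "gripper": 0}, {"x": 0, "y": 0, "z": 0, "wx": 0, "wy": 0, "wz": 2, "gripper": 0}, {"x": 0, "y": 0, "z": -0.03, "wx": 0, "wy": 0, "wz": 2, "gripper": 0}, {"x": 0, "y": 0, "z": -0.08, "wx": 0, "wy": 0, "wz": 2, "gripper": 0}, {"x": 0, "y": 0, "z": -0.105, "wx": 0, "wy": 0, "wz": 2, "gripper": 0}, {"x": 0, "y": 0, "z": -0.105, "wx": 0, "wy": 0, "wz": 2, "gripper": 0}]}}

```text
time: 4.55
tool_pos: [0.5777, -0.1624, 0.2024]
tool_rot: [3.025, 0.83, 0.01]
contact_force: [0.6, -0.3, 0.2]
gripper_width: 0.0461
```

```bash
python3 -c "
from h import *
from plant import camera
c=camera('wrist');cv2.imwrite('pics/w2.png',c['color'][...,::-1]);pickle.dump(c,open('w2.pkl','wb'))
go(*grip('opp',.16),.2)
"
```

```text
t 4.6 pos [ 0.5766 -0.1619  0.1997] j6 36.3 tilt 0.2 MOVE [ 0.0519 -0.147  -0.0006] wz -61.7
```

View pics/w2.png

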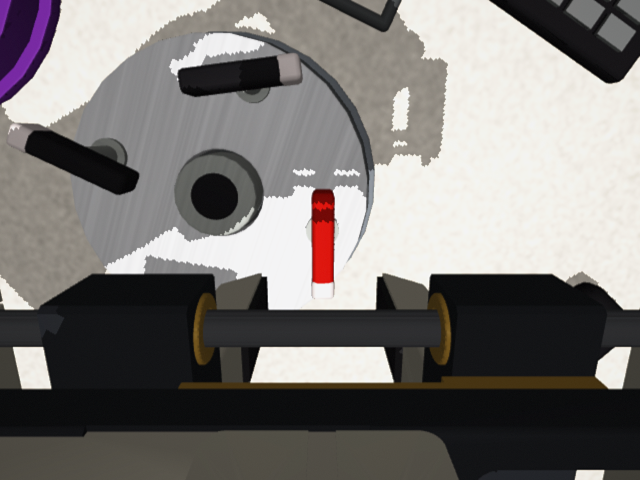

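Red is now at about 1.24 rad, its bar still lined up with the tool, at (322,243). Next is the opposite nut.

>>> {"op": "move_arm", "data": {"increments": [{"x": 0.052, "y": -0.147, "z": 0, "wx": 0, "wy": 0, "wz": -61.7, "gripper": 0}, {"x": 0.052, "y": -0.147, "z": 0, "wx": 0, "wy": 0, "wz": -61.7, "gripper": 0}, {"x": 0.052, "y": -0.147, "z": 0, "wx": 0, "wy": 0, "wz": -61.7, "gripper": 0}, {"x": 0.052, "y": -0.147, "z": 0, "wx": 0, "wy": 0, "wz": -61.7, "gripper": 0}, {"x": 0.052, "y": -0.147, "z": 0, "wx": 0, "wy": 0, "wz": -61.7, "gripper": 0}, {"x": 0.052, "y": -0.147, "z": 0, "wx": 0, "wy": 0, "wz": -61.7, "gripper": 0}, {"x": 0.052, "y": -0.147, "z": 0, "wx": 0, "wy": 0, "wz": -61.7, "gripper": 0}, {"x": 0.052, "y": -0.147, "z": 0, "wx": 0, "wy": 0, "wz": -61.7, "gripper": 0}]}}

```text
time: 5.4
tool_pos: [0.5448, -0.0084, 0.1962]
tool_rot: [-2.17, -2.268, 0.003]
contact_force: [-0.3, 0.2, -0.1]
gripper_width: 0.0461
```

>>> {"op": "move_arm", "data": {"increments": [{"x": 0, "y": 0, "z": 0, "wx": 0, "wy": 0, "wz": 0, "gripper": 0}]}}

```text
time: 5.5
tool_pos: [0.5451, -0.0086, 0.1967]
tool_rot: [-2.177, -2.263, 0.002]
contact_force: [0.4, -0.3, -0.4]
gripper_width: 0.0457
```

```bash
python3 -c "
from h import *
from plant import camera
c=camera('wrist');cv2.imwrite('pics/w3.png',c['color'][...,::-1]);pickle.dump(c,open('w3.pkl','wb'))
q,_=grip('opp',.16);print(proj(c,[*q,.113]))
im=np.ascontiguousarray(c['color'][...,::-1]);g=im.max(2)[150:272,220:420]
m=(g<60).astype(np.uint8);n,l,s,ce=cv2.connectedComponentsWithStats(m)
for i in range(1,n):
  if s[i,4]>150: print(s[i],ce[i]+[220,150],cv2.minAreaRect((np.argwhere(l==i)[:,::-1]+[220,150]).astype(np.float32)))
go(*grip('opp',.16),.097)
"
```

```text
[[325.33853998 250.6999025 ]]
[  21   30  179   47 1377] [343.80029049 191.28467683] ((328.7154846191406, 199.66844177246094), (38.74551010131836, 179.02017211914062), 85.50284576416016)
[  96   67   25   55 1263] [328.05146477 243.63657957] ((327.8021545410156, 243.99298095703125), (54.520145416259766, 23.45877456665039), 88.66777801513672)
t 5.55 pos [ 0.5453 -0.0086  0.197 ] j6 -11.1 tilt 0.11 MOVE [-0.0005  0.0011  0.1   ] wz -0.1
```

View pics/w3.png

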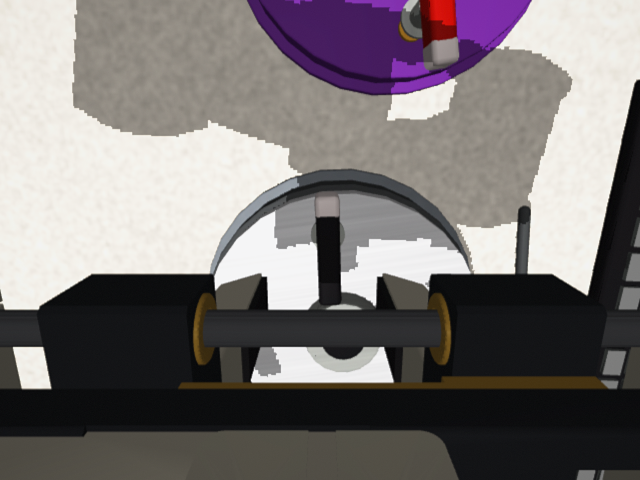

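The opposite bar is centred at (329,250), against a predicted (325,251). Descend, grip and turn about 60°.

>>> {"op": "move_arm", "data": {"increments": [{"x": 0, "y": 0.002, "z": 0.05, "wx": 0, "wy": 0, "wz": 0, "gripper": 0}, {"x": 0, "y": 0.002, "z": 0.09, "wx": 0, "wy": 0, "wz": 0, "gripper": 0}, {"x": 0, "y": 0.002, "z": 0.1, "wx": 0, "wy": 0, "wz": 0, "gripper": 0}, {"x": 0, "y": 0.002, "z": 0.1, "wx": 0, "wy": 0, "wz": 0, "gripper": -1}, {"x": 0, "y": 0.002, "z": 0.1, "wx": 0, "wy": 0, "wz": 0, "gripper": -1}, {"x": 0, "y": 0.002, "z": 0.1, "wx": 0, "wy": 0, "wz": 0, "gripper": -1}, {"x": 0, "y": 0.002, "z": 0.1, "wx": 0, "wy": 0, "wz": 0, "gripper": -1}, {"x": 0, "y": 0.002, "z": 0.1, "wx": 0, "wy": 0, "wz": 0, "gripper": -1}]}}

```text
time: 6.35
tool_pos: [0.5489, -0.0086, 0.0993]
tool_rot: [2.173, 2.265, 0.003]
contact_force: [0.7, -0.1, 3.7]
gripper_width: 0.0138
```

>>> {"op": "move_arm", "data": {"increments": [{"x": 0, "y": 0, "z": 0, "wx": 0, "wy": 0, "wz": 0, "gripper": -1}]}}

```text
time: 6.45
tool_pos: [0.5489, -0.0086, 0.0993]
tool_rot: [2.173, 2.265, 0.003]
contact_force: [1.2, 0.3, 6.6]
gripper_width: 0.0141
```

```bash
python3 -c "
from h import *
from plant import state
go(*grip('opp',.16),.097);s=state();print(s['gripper_width'],s['contact_force'],s['wrist_torque'])"
```

```text
t 6.45 pos [ 0.5489 -0.0086  0.0993] j6 -11.3 tilt 0.19 MOVE [-0.0004 -0.0027  0.0023] wz 0.0
0.014109607515383506 [1.24603601 0.3368168  6.62072816] [-0.06544417 -0.10831485  0.13160963]
```

>>> {"op": "move_arm", "data": {"increments": [{"x": 0, "y": 0, "z": 0.0005, "wx": 0, "wy": 0, "wz": 8, "gripper": -1}, {"x": 0, "y": 0, "z": 0.001, "wx": 0, "wy": 0, "wz": 16, "gripper": -1}, {"x": 0, "y": 0, "z": 0.0015, "wx": 0, "wy": 0, "wz": 24, "gripper": -1}, {"x": 0, "y": 0, "z": 0.002, "wx": 0, "wy": 0, "wz": 32, "gripper": -1}, {"x": 0, "y": 0, "z": 0.002, "wx": 0, "wy": 0, "wz": 40, "gripper": -1}, {"x": 0, "y": 0, "z": 0.0025, "wx": 0, "wy": 0, "wz": 48, "gripper": -1}, {"x": 0, "y": 0, "z": 0.003, "wx": 0, "wy": 0, "wz": 56, "gripper": -1}, {"x": 0, "y": 0, "z": 0.003, "wx": 0, "wy": 0, "wz": 62, "gripper": -1}]}}

```text
time: 7.25
tool_pos: [0.5504, -0.0094, 0.0966]
tool_rot: [3.031, 0.814, 0.009]
contact_force: [5.3, -3.0, 2.7]
gripper_width: 0.014
```

```bash
python3 -c "
from h import *
from plant import state
go(*grip('opp',1.24),.094);s=state();print(s['gripper_width'],s['contact_force'],s['wrist_torque'])"
```

```text
t 7.25 pos [ 0.5504 -0.0094  0.0966] j6 51.0 tilt 0.4 MOVE [-0.0034 -0.0024  0.0026] wz -0.4
0.01399442070540635 [ 5.28625661 -3.0358417   2.69393638] [-0.60910825 -0.74338861  0.09711439]
```

>>> {"op": "move_arm", "data": {"increments": [{"x": 0, "y": 0, "z": 0, "wx": 0, "wy": 0, "wz": 0, "gripper": -1}, {"x": 0, "y": 0, "z": 0, "wx": 0, "wy": 0, "wz": 0, "gripper": 0}, {"x": 0, "y": 0, "z": 0, "wx": 0, "wy": 0, "wz": 0, "gripper": 0}, {"x": 0, "y": 0, "z": 0, "wx": 0, "wy": 0, "wz": 0, "gripper": 0}, {"x": 0, "y": 0, "z": 0, "wx": 0, "wy": 0, "wz": 0, "gripper": 0}, {"x": 0, "y": 0, "z": -0.03, "wx": 0, "wy": 0, "wz": 0, "gripper": 0}, {"x": 0, "y": 0, "z": -0.03, "wx": 0, "wy": 0, "wz": 0, "gripper": 0}]}}

```text
time: 7.95
tool_pos: [0.5495, -0.0086, 0.1277]
tool_rot: [3.03, 0.823, 0.007]
contact_force: [0.4, -0.4, 0.5]
gripper_width: 0.0456
```

```bash
python3 -c "
from h import *
from plant import state,camera
s=state();print(s['gripper_width'],s['contact_force'],s['tool_pos'])
c=camera('scene');pickle.dump(c,open('s4.pkl','wb'));cv2.imwrite('pics/s4.png',cv2.resize(c['color'][200:380,200:420,::-1],None,fx=3.4,fy=3.4,interpolation=cv2.INTER_CUBIC))
go(*grip('opp',1.24),.094)"
```

```text
0.04563333857106797 [ 0.40164531 -0.37303661  0.50714108] [ 0.54949208 -0.00864768  0.12769253]
t 8.0 pos [ 0.5487 -0.0086  0.1263] j6 50.7 tilt 0.18 MOVE [-0.0025 -0.0009  0.0323] wz -0.1
```

View pics/s4.png

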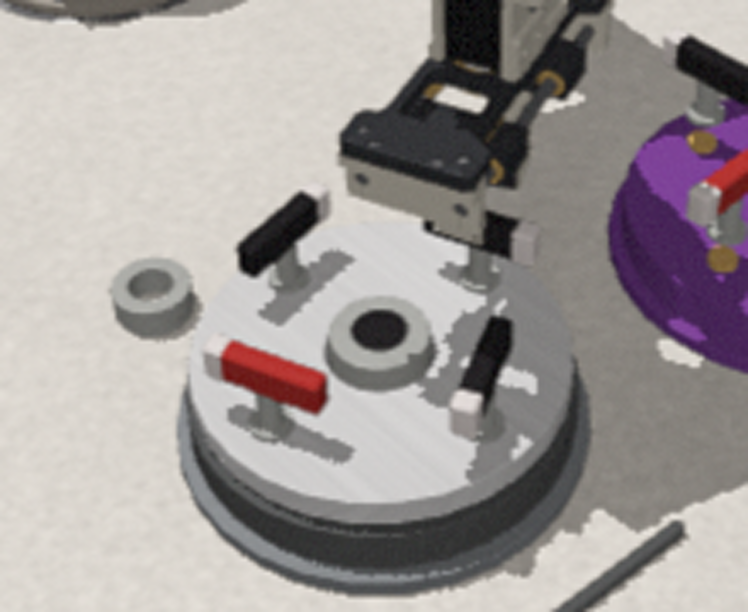

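All four nuts are half way and let go. Next I re-grip the opposite nut and turn it home.

>>> {"op": "move_arm", "data": {"increments": [{"x": 0, "y": 0, "z": 0.032, "wx": 0, "wy": 0, "wz": 0, "gripper": 0}, {"x": 0, "y": 0, "z": 0.032, "wx": 0, "wy": 0, "wz": 0, "gripper": 0}, {"x": 0, "y": 0, "z": 0.032, "wx": 0, "wy": 0, "wz": 0, "gripper": -1}, {"x": 0, "y": 0, "z": 0.032, "wx": 0, "wy": 0, "wz": 0, "gripper": -1}, {"x": 0, "y": 0, "z": 0.032, "wx": 0, "wy": 0, "wz": 0, "gripper": -1}, {"x": 0, "y": 0, "z": 0.032, "wx": 0, "wy": 0, "wz": 0, "gripper": -1}, {"x": 0, "y": 0, "z": 0.032, "wx": 0, "wy": 0, "wz": 0, "gripper": -1}, {"x": 0, "y": 0, "z": 0.032, "wx": 0, "wy": 0, "wz": 0, "gripper": -1}]}}

```text
time: 8.8
tool_pos: [0.5491, -0.0101, 0.0936]
tool_rot: [3.029, 0.823, 0.004]
contact_force: [2.6, -6.7, -1.3]
gripper_width: 0.0139
```

>>> {"op": "move_arm", "data": {"increments": [{"x": 0, "y": 0, "z": 0.0005, "wx": 0, "wy": 0, "wz": 8, "gripper": -1}, {"x": 0, "y": 0, "z": 0.001, "wx": 0, "wy": 0, "wz": 16, "gripper": -1}, {"x": 0, "y": 0, "z": 0.0015, "wx": 0, "wy": 0, "wz": 24, "gripper": -1}, {"x": 0, "y": 0, "z": 0.002, "wx": 0, "wy": 0, "wz": 32, "gripper": -1}, {"x": 0, "y": 0, "z": 0.002, "wx": 0, "wy": 0, "wz": 40, "gripper": -1}, {"x": 0, "y": 0, "z": 0.0025, "wx": 0, "wy": 0, "wz": 48, "gripper": -1}, {"x": 0, "y": 0, "z": 0.003, "wx": 0, "wy": 0, "wz": 56, "gripper": -1}, {"x": 0, "y": 0, "z": 0.003, "wx": 0, "wy": 0, "wz": 62, "gripper": -1}]}}

```text
time: 9.6
tool_pos: [0.5491, -0.0102, 0.0911]
tool_rot: [3.019, -0.863, 0.007]
contact_force: [1.8, -6.7, 0.8]
gripper_width: 0.0144
```

```bash
python3 -c "
from h import *
from plant import state
go(*grip('opp',2.4),.091);s=state();print(s['gripper_width'],s['contact_force'],s['wrist_torque'])"
```

```text
t 9.6 pos [ 0.5491 -0.0102  0.0911] j6 113.0 tilt 0.26 MOVE [-0.0031  0.0005  0.    ] wz 4.1
0.014414641966266213 [ 1.77199067 -6.6598425   0.75298943] [-1.23845452 -0.00664622  0.20812604]
```

>>> {"op": "move_arm", "data": {"increments": [{"x": 0, "y": 0, "z": 0, "wx": 0, "wy": 0, "wz": 4, "gripper": -1}, {"x": 0, "y": 0, "z": 0, "wx": 0, "wy": 0, "wz": 7, "gripper": -1}, {"x": 0, "y": 0, "z": 0, "wx": 0, "wy": 0, "wz": 7, "gripper": -1}]}}

```text
time: 9.9
tool_pos: [0.5491, -0.0102, 0.0908]
tool_rot: [2.963, -1.039, 0.006]
contact_force: [2.4, -6.3, 1.8]
gripper_width: 0.0141
```

```bash
python3 -c "
from h import *
from plant import state
go(*grip('opp',2.4),.091);s=state();print(s['gripper_width'],s['contact_force'],s['wrist_torque'])"
```

```text
t 9.9 pos [ 0.5491 -0.0102  0.0908] j6 119.8 tilt 0.25 MOVE [-0.0029  0.0009 -0.0002] wz -2.7
0.01408408082567284 [ 2.42858237 -6.34527737  1.84796215] [-1.07857194 -0.07335732  0.28235195]
```

>>> {"op": "move_arm", "data": {"increments": [{"x": 0, "y": 0, "z": 0, "wx": 0, "wy": 0, "wz": 0, "gripper": 0}, {"x": 0, "y": 0, "z": 0, "wx": 0, "wy": 0, "wz": 0, "gripper": 0}, {"x": 0, "y": 0, "z": 0, "wx": 0, "wy": 0, "wz": 0, "gripper": 0}, {"x": 0, "y": 0, "z": 0, "wx": 0, "wy": 0, "wz": 0, "gripper": 0}, {"x": 0, "y": 0, "z": -0.03, "wx": 0, "wy": 0, "wz": 0, "gripper": 0}, {"x": 0, "y": 0, "z": -0.07, "wx": 0, "wy": 0, "wz": 0, "gripper": 0}, {"x": 0, "y": 0, "z": -0.1, "wx": 0, "wy": 0, "wz": 0, "gripper": 0}, {"x": 0, "y": 0, "z": -0.1, "wx": 0, "wy": 0, "wz": 0, "gripper": 0}]}}

```text
time: 10.7
tool_pos: [0.5501, -0.0086, 0.1944]
tool_rot: [-2.963, 1.038, -0.013]
contact_force: [0.5, 0.6, -0.4]
gripper_width: 0.0458
```

```bash
python3 -c "
from h import *
from plant import camera
c=camera('wrist');im=np.ascontiguousarray(c['color'][...,::-1]);g=im.max(2)[150:272,220:420]
m=(g<60).astype(np.uint8);n,l,s,ce=cv2.connectedComponentsWithStats(m)
for i in range(1,n):
  if s[i,4]>150: print(s[i],cv2.minAreaRect((np.argwhere(l==i)[:,::-1]+[220,150]).astype(np.float32)))
cv2.imwrite('pics/w5.png',im)
go(*grip('red',1.24),.19)
"
```

```text
[135   0  17  27 170] ((361.7937927246094, 163.4639129638672), (30.010648727416992, 8.184722900390625), 68.96248626708984)
[161   0  39  22 717] ((400.0, 160.5), (21.0, 38.0), 90.0)
[  93   63   25   59 1328] ((325.2847595214844, 241.9720001220703), (58.78394317626953, 23.48502540588379), 87.95458984375)
t 10.75 pos [ 0.5488 -0.0085  0.1919] j6 119.7 tilt 0.26 MOVE [0.118  0.1021 0.0021] wz -69.1
```

>>> {"op": "move_arm", "data": {"increments": [{"x": 0.118, "y": 0.102, "z": 0.002, "wx": 0, "wy": 0, "wz": -69, "gripper": 0}, {"x": 0.118, "y": 0.102, "z": 0.002, "wx": 0, "wy": 0, "wz": -69, "gripper": 0}, {"x": 0.118, "y": 0.102, "z": 0.002, "wx": 0, "wy": 0, "wz": -69, "gripper": 0}, {"x": 0.118, "y": 0.102, "z": 0.002, "wx": 0, "wy": 0, "wz": -69, "gripper": 0}, {"x": 0.118, "y": 0.102, "z": 0.002, "wx": 0, "wy": 0, "wz": -69, "gripper": 0}, {"x": 0.118, "y": 0.102, "z": 0.002, "wx": 0, "wy": 0, "wz": -69, "gripper": 0}, {"x": 0.118, "y": 0.102, "z": 0.002, "wx": 0, "wy": 0, "wz": -69, "gripper": 0}, {"x": 0.118, "y": 0.102, "z": 0.002, "wx": 0, "wy": 0, "wz": -69, "gripper": 0}]}}

```text
time: 11.55
tool_pos: [0.5755, -0.1616, 0.1859]
tool_rot: [-3.037, -0.796, 0.004]
contact_force: [0.2, -0.2, -0.8]
gripper_width: 0.0457
```

>>> {"op": "move_arm", "data": {"increments": [{"x": 0, "y": 0, "z": 0, "wx": 0, "wy": 0, "wz": 0, "gripper": 0}, {"x": 0, "y": 0, "z": 0, "wx": 0, "wy": 0, "wz": 0, "gripper": 0}]}}

```text
time: 11.75
tool_pos: [0.5759, -0.1616, 0.1867]
tool_rot: [-3.042, -0.781, 0.002]
contact_force: [0.3, 0.7, 1.2]
gripper_width: 0.0459
```

```bash
python3 -c "
from h import *
from plant import camera
c=camera('wrist');im=np.ascontiguousarray(c['color'][...,::-1]);a=cv2.cvtColor(im,cv2.COLOR_BGR2HSV)[150:310]
m=(((a[...,0]<8)|(a[...,0]>172))&(a[...,1]>130)&(a[...,2]>60)).astype(np.uint8);n,l,s,ce=cv2.connectedComponentsWithStats(m)
for i in range(1,n):
  if s[i,4]>300: print(s[i],cv2.minAreaRect((np.argwhere(l==i)[:,::-1]+[0,150]).astype(np.float32)))
q,_=grip('red',1.24);print(proj(c,[*q,.111]))
go(*grip('red',1.24),.094)
"
```

```text
[ 314   40   26  100 2262] ((326.306640625, 239.50624084472656), (99.43214416503906, 23.407176971435547), 88.15238952636719)
[[323.8109057  250.58774213]]
t 11.8 pos [ 0.576  -0.1616  0.187 ] j6 38.1 tilt 0.09 MOVE [0.0011 0.001  0.093 ] wz -1.6
```

>>> {"op": "move_arm", "data": {"increments": [{"x": 0, "y": 0.002, "z": 0.05, "wx": 0, "wy": 0, "wz": 0, "gripper": 0}, {"x": 0, "y": 0.002, "z": 0.085, "wx": 0, "wy": 0, "wz": 0, "gripper": 0}, {"x": 0, "y": 0.002, "z": 0.093, "wx": 0, "wy": 0, "wz": 0, "gripper": 0}, {"x": 0, "y": 0.002, "z": 0.093, "wx": 0, "wy": 0, "wz": 0, "gripper": -1}, {"x": 0, "y": 0.002, "z": 0.093, "wx": 0, "wy": 0, "wz": 0, "gripper": -1}, {"x": 0, "y": 0.002, "z": 0.093, "wx": 0, "wy": 0, "wz": 0, "gripper": -1}, {"x": 0, "y": 0.002, "z": 0.093, "wx": 0, "wy": 0, "wz": 0, "gripper": -1}, {"x": 0, "y": 0.002, "z": 0.093, "wx": 0, "wy": 0, "wz": 0, "gripper": -1}]}}

```text
time: 12.6
tool_pos: [0.5779, -0.1637, 0.0963]
tool_rot: [3.04, 0.787, 0.003]
contact_force: [-1.3, 0.7, 3.9]
gripper_width: 0.0138
```

>>> {"op": "move_arm", "data": {"increments": [{"x": 0, "y": 0, "z": 0, "wx": 0, "wy": 0, "wz": 0, "gripper": -1}]}}

```text
time: 12.7
tool_pos: [0.5779, -0.1637, 0.0962]
tool_rot: [3.04, 0.788, 0.003]
contact_force: [-1.3, 0.8, 6.8]
gripper_width: 0.0142
```

```bash
python3 -c "
from h import *
from plant import state
go(*grip('red',1.24),.094);s=state();print(s['gripper_width'],s['contact_force'],s['wrist_torque'])"
```

```text
t 12.7 pos [ 0.5779 -0.1637  0.0962] j6 37.8 tilt 0.12 MOVE [ 0.0004 -0.0018  0.0022] wz -1.4
0.014173939539737434 [-1.28340311  0.81499033  6.82426088] [0.14616342 0.24041371 0.16306569]
```

>>> {"op": "move_arm", "data": {"increments": [{"x": 0, "y": 0, "z": 0.0005, "wx": 0, "wy": 0, "wz": 8, "gripper": -1}, {"x": 0, "y": 0, "z": 0.001, "wx": 0, "wy": 0, "wz": 16, "gripper": -1}, {"x": 0, "y": 0, "z": 0.0015, "wx": 0, "wy": 0, "wz": 24, "gripper": -1}, {"x": 0, "y": 0, "z": 0.002, "wx": 0, "wy": 0, "wz": 32, "gripper": -1}, {"x": 0, "y": 0, "z": 0.002, "wx": 0, "wy": 0, "wz": 40, "gripper": -1}, {"x": 0, "y": 0, "z": 0.0025, "wx": 0, "wy": 0, "wz": 48, "gripper": -1}, {"x": 0, "y": 0, "z": 0.003, "wx": 0, "wy": 0, "wz": 56, "gripper": -1}, {"x": 0, "y": 0, "z": 0.003, "wx": 0, "wy": 0, "wz": 62, "gripper": -1}]}}

```text
time: 13.5
tool_pos: [0.5779, -0.1636, 0.0936]
tool_rot: [3.01, -0.898, 0.004]
contact_force: [-0.5, 0.5, 8.1]
gripper_width: 0.0142
```

```bash
python3 -c "
from h import *
from plant import state
go(*grip('red',2.4),.091);s=state();print(s['gripper_width'],s['contact_force'],s['wrist_torque'])"
```

```text
t 13.5 pos [ 0.5779 -0.1636  0.0936] j6 100.1 tilt 0.13 MOVE [-0.0014 -0.0011  0.0026] wz 2.8
0.014177925711675796 [-0.53985455  0.53581755  8.0506328 ] [0.22369864 0.41008046 0.24075687]
```

>>> {"op": "move_arm", "data": {"increments": [{"x": 0, "y": 0, "z": 0, "wx": 0, "wy": 0, "wz": 3, "gripper": -1}, {"x": 0, "y": 0, "z": 0, "wx": 0, "wy": 0, "wz": 6, "gripper": -1}, {"x": 0, "y": 0, "z": 0, "wx": 0, "wy": 0, "wz": 6, "gripper": -1}]}}

```text
time: 13.8
tool_pos: [0.5779, -0.1636, 0.0934]
tool_rot: [-2.961, 1.049, -0.003]
contact_force: [-1.9, 1.1, 7.8]
gripper_width: 0.0141
```

```bash
python3 -c "
from h import *
from plant import state
go(*grip('red',2.4),.091);s=state();print(s['gripper_width'],s['contact_force'],s['wrist_torque'])"
```

```text
t 13.8 pos [ 0.5779 -0.1636  0.0934] j6 105.9 tilt 0.12 MOVE [-0.0015 -0.0009  0.0024] wz -3.0
0.014055440022439459 [-1.85110381  1.07013922  7.77522988] [0.20388189 0.33658741 0.31575867]
```

>>> {"op": "move_arm", "data": {"increments": [{"x": 0, "y": 0, "z": 0, "wx": 0, "wy": 0, "wz": 0, "gripper": 0}, {"x": 0, "y": 0, "z": 0, "wx": 0, "wy": 0, "wz": 0, "gripper": 0}, {"x": 0, "y": 0, "z": 0, "wx": 0, "wy": 0, "wz": 0, "gripper": 0}, {"x": 0, "y": 0, "z": 0, "wx": 0, "wy": 0, "wz": 0, "gripper": 0}, {"x": 0, "y": 0, "z": -0.03, "wx": 0, "wy": 0, "wz": 0, "gripper": 0}, {"x": 0, "y": 0, "z": -0.07, "wx": 0, "wy": 0, "wz": 0, "gripper": 0}, {"x": 0, "y": 0, "z": -0.1, "wx": 0, "wy": 0, "wz": 0, "gripper": 0}, {"x": 0, "y": 0, "z": -0.1, "wx": 0, "wy": 0, "wz": 0, "gripper": 0}]}}

```text
time: 14.6
tool_pos: [0.5795, -0.1645, 0.1967]
tool_rot: [2.961, -1.047, 0.014]
contact_force: [0.3, 0.1, -0.0]
gripper_width: 0.0458
```

```bash
python3 -c "
from h import *
from plant import camera
c=camera('scene');pickle.dump(c,open('s6.pkl','wb'));cv2.imwrite('pics/s6.png',cv2.resize(c['color'][200:380,200:420,::-1],None,fx=3.4,fy=3.4,interpolation=cv2.INTER_CUBIC))
go(*grip('right',1.43),.19)
"
```

```text
t 14.65 pos [ 0.5783 -0.164   0.194 ] j6 105.8 tilt 0.26 MOVE [-0.1119  0.0095  0.0035] wz 31.5
```

View pics/s6.png

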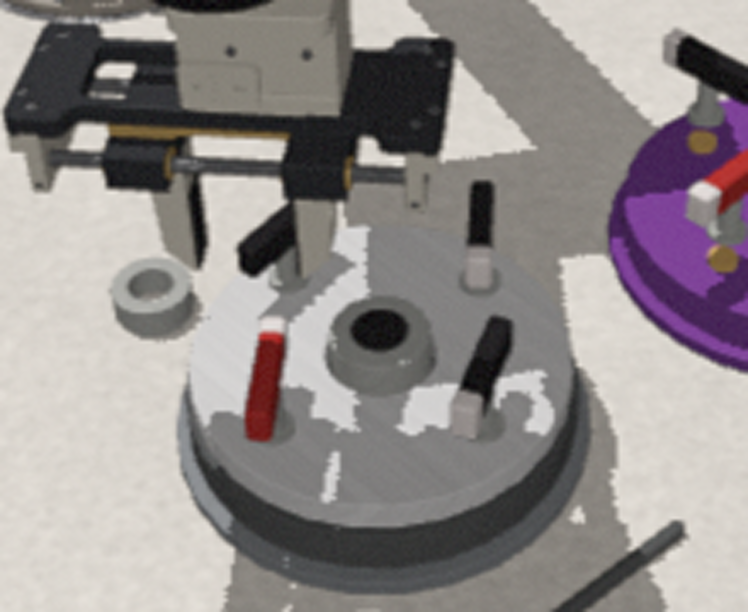

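```bash
python3 - <<'E'
from h import *
c=pickle.load(open('s6.pkl','rb'))
for n,b,w,z in(('red',(259,422),(272,326),.108),('opp',(481,187),(479,254),.108),('left',(498,322),(468,399),.111)):
    P=[ray(c,200+p[0]/3.4,200+p[1]/3.4,z) for p in(b,w)];d=P[1]-P[0]
    r=AZ+K[n]*np.pi/2;print(n,((P[0]+P[1])/2).round(3),np.linalg.norm(d).round(3),((r-np.arctan2(d[1],d[0]))%(2*np.pi)).round(2))
E
```

```text
red [ 0.586 -0.166  0.108] 0.065 2.38
opp [ 0.553 -0.011  0.108] 0.055 2.4
left [ 0.642 -0.072  0.111] 0.055 1.09
```

Red 2.38 and opposite 2.40 are home, and left is still about 1.1. Now the right nut, unwinding the wrist by 148.5° to keep joint 6 in range.

>>> {"op": "move_arm", "data": {"increments": [{"x": -0.112, "y": 0.0095, "z": 0, "wx": 0, "wy": 0, "wz": -70, "gripper": 0}, {"x": -0.112, "y": 0.0095, "z": 0, "wx": 0, "wy": 0, "wz": -70, "gripper": 0}, {"x": -0.112, "y": 0.0095, "z": 0, "wx": 0, "wy": 0, "wz": -70, "gripper": 0}, {"x": -0.112, "y": 0.0095, "z": 0, "wx": 0, "wy": 0, "wz": -70, "gripper": 0}, {"x": -0.112, "y": 0.0095, "z": 0, "wx": 0, "wy": 0, "wz": -70, "gripper": 0}, {"x": -0.112, "y": 0.0095, "z": 0, "wx": 0, "wy": 0, "wz": -70, "gripper": 0}, {"x": -0.112, "y": 0.0095, "z": 0, "wx": 0, "wy": 0, "wz": -70, "gripper": 0}, {"x": -0.112, "y": 0.0095, "z": 0, "wx": 0, "wy": 0, "wz": -70, "gripper": 0}]}}

```text
time: 15.45
tool_pos: [0.4834, -0.1003, 0.1903]
tool_rot: [-3.032, -0.817, 0.004]
contact_force: [-0.4, -0.2, 0.4]
gripper_width: 0.0463
```

>>> {"op": "move_arm", "data": {"increments": [{"x": 0, "y": 0, "z": 0, "wx": 0, "wy": 0, "wz": -68, "gripper": 0}, {"x": 0, "y": 0, "z": 0, "wx": 0, "wy": 0, "wz": -68, "gripper": 0}, {"x": 0, "y": 0, "z": 0, "wx": 0, "wy": 0, "wz": -68, "gripper": 0}, {"x": 0, "y": 0, "z": 0, "wx": 0, "wy": 0, "wz": -68, "gripper": 0}, {"x": 0, "y": 0, "z": 0, "wx": 0, "wy": 0, "wz": -68, "gripper": 0}, {"x": 0, "y": 0, "z": 0, "wx": 0, "wy": 0, "wz": -68, "gripper": 0}, {"x": 0, "y": 0, "z": 0, "wx": 0, "wy": 0, "wz": -68, "gripper": 0}, {"x": 0, "y": 0, "z": 0, "wx": 0, "wy": 0, "wz": -68, "gripper": 0}]}}

```text
time: 16.25
tool_pos: [0.4834, -0.1003, 0.1903]
tool_rot: [-2.056, -2.371, 0.002]
contact_force: [0.1, -0.2, 0.0]
gripper_width: 0.0458
```

```bash
python3 -c "
from h import *
go(*grip('right',1.43),.19)
"
```

```text
t 16.25 pos [ 0.4834 -0.1003  0.1903] j6 -28.8 tilt 0.18 MOVE [-0.001   0.0019  0.0003] wz -11.4
```

>>> {"op": "move_arm", "data": {"increments": [{"x": -0.001, "y": 0.003, "z": 0, "wx": 0, "wy": 0, "wz": -8, "gripper": 0}, {"x": -0.001, "y": 0.003, "z": 0, "wx": 0, "wy": 0, "wz": -11, "gripper": 0}, {"x": -0.001, "y": 0.003, "z": 0, "wx": 0, "wy": 0, "wz": -11, "gripper": 0}]}}

```text
time: 16.55
tool_pos: [0.4866, -0.1009, 0.1905]
tool_rot: [-1.827, -2.552, 0.001]
contact_force: [-0.3, 0.0, 0.2]
gripper_width: 0.0462
```

```bash
python3 -c "
from h import *
from plant import camera
c=camera('wrist');im=np.ascontiguousarray(c['color'][...,::-1]);cv2.imwrite('pics/w7.png',im);g=im.max(2)[150:272,220:420]
m=(g<60).astype(np.uint8);n,l,s,ce=cv2.connectedComponentsWithStats(m)
for i in range(1,n):
  if s[i,4]>150: print(s[i],cv2.minAreaRect((np.argwhere(l==i)[:,::-1]+[220,150]).astype(np.float32)))
q,_=grip('right',1.43);print(proj(c,[*q,.111]))
go(*grip('right',1.43),.094)
"
```

```text
[167  59  33  62 541] ((399.1143798828125, 236.6985626220703), (19.66718864440918, 64.48258972167969), 20.772253036499023)
[  89   66   26   56 1316] ((321.3990173339844, 243.55308532714844), (55.39662551879883, 24.158233642578125), 88.83085632324219)
[  0  69  22  40 202] ((233.4625701904297, 236.2050018310547), (42.914493560791016, 11.865640640258789), 62.78388977050781)
[[321.49866421 252.09678098]]
t 16.6 pos [ 0.4867 -0.1009  0.1907] j6 -39.3 tilt 0.14 MOVE [ 0.0002 -0.0011  0.0967] wz -0.8
```

View pics/w7.png

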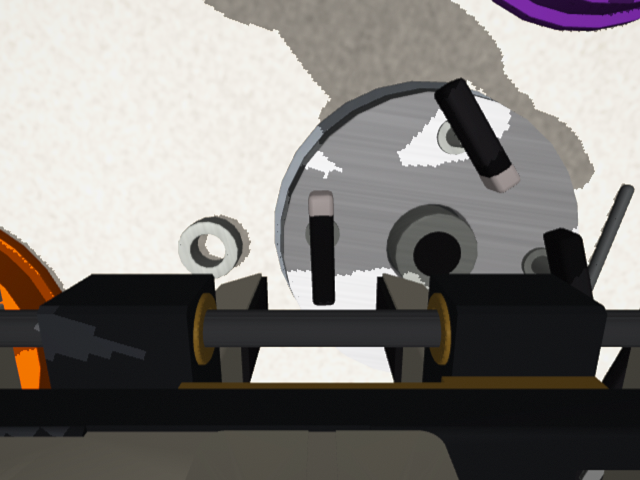

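The right bar is centred at (321,248) and lined up with the tool. Grip and turn home.

>>> {"op": "move_arm", "data": {"increments": [{"x": 0, "y": 0, "z": 0.05, "wx": 0, "wy": 0, "wz": 0, "gripper": 0}, {"x": 0, "y": 0, "z": 0.088, "wx": 0, "wy": 0, "wz": 0, "gripper": 0}, {"x": 0, "y": 0, "z": 0.097, "wx": 0, "wy": 0, "wz": 0, "gripper": 0}, {"x": 0, "y": 0, "z": 0.097, "wx": 0, "wy": 0, "wz": 0, "gripper": -1}, {"x": 0, "y": 0, "z": 0.097, "wx": 0, "wy": 0, "wz": 0, "gripper": -1}, {"x": 0, "y": 0, "z": 0.097, "wx": 0, "wy": 0, "wz": 0, "gripper": -1}, {"x": 0, "y": 0, "z": 0.097, "wx": 0, "wy": 0, "wz": 0, "gripper": -1}, {"x": 0, "y": 0, "z": 0.097, "wx": 0, "wy": 0, "wz": 0, "gripper": -1}]}}

```text
time: 17.4
tool_pos: [0.487, -0.1016, 0.0961]
tool_rot: [1.828, 2.554, -0.002]
contact_force: [-4.6, -1.1, 5.7]
gripper_width: 0.014
```

>>> {"op": "move_arm", "data": {"increments": [{"x": 0, "y": 0, "z": 0, "wx": 0, "wy": 0, "wz": 0, "gripper": -1}]}}

```text
time: 17.5
tool_pos: [0.487, -0.1016, 0.0961]
tool_rot: [1.828, 2.554, -0.001]
contact_force: [-3.7, -2.2, 5.8]
gripper_width: 0.0141
```

```bash
python3 -c "
from h import *
from plant import state
go(*grip('right',1.43),.094);s=state();print(s['gripper_width'],s['contact_force'],s['wrist_torque'])"
```

```text
t 17.5 pos [ 0.487  -0.1016  0.0961] j6 -39.4 tilt 0.06 MOVE [ 0.0011 -0.0014  0.0021] wz -0.7
0.01408977121834118 [-3.72014835 -2.22400733  5.7932128 ] [-0.38993704  0.74499868  0.11928409]
```

>>> {"op": "move_arm", "data": {"increments": [{"x": 0, "y": 0, "z": 0.0005, "wx": 0, "wy": 0, "wz": 8, "gripper": -1}, {"x": 0, "y": 0, "z": 0.001, "wx": 0, "wy": 0, "wz": 16, "gripper": -1}, {"x": 0, "y": 0, "z": 0.0015, "wx": 0, "wy": 0, "wz": 24, "gripper": -1}, {"x": 0, "y": 0, "z": 0.002, "wx": 0, "wy": 0, "wz": 32, "gripper": -1}, {"x": 0, "y": 0, "z": 0.002, "wx": 0, "wy": 0, "wz": 40, "gripper": -1}, {"x": 0, "y": 0, "z": 0.0025, "wx": 0, "wy": 0, "wz": 48, "gripper": -1}, {"x": 0, "y": 0, "z": 0.0025, "wx": 0, "wy": 0, "wz": 53, "gripper": -1}]}}

```text
time: 18.2
tool_pos: [0.4869, -0.1016, 0.0938]
tool_rot: [2.779, 1.463, -0.001]
contact_force: [-5.2, -1.9, 7.4]
gripper_width: 0.0139
```

```bash
python3 -c "
from h import *
from plant import state
go(*grip('right',2.4),.091);s=state();print(s['gripper_width'],s['contact_force'],s['wrist_torque'])"
```

```text
t 18.2 pos [ 0.4869 -0.1016  0.0938] j6 13.9 tilt 0.06 MOVE [-0.0004 -0.0015  0.0028] wz 1.5
0.013925214322084078 [-5.16206226 -1.90558579  7.4317958 ] [-0.38951672  0.99896482  0.13309748]
```

>>> {"op": "move_arm", "data": {"increments": [{"x": 0, "y": 0, "z": 0, "wx": 0, "wy": 0, "wz": 3, "gripper": -1}, {"x": 0, "y": 0, "z": 0, "wx": 0, "wy": 0, "wz": 5, "gripper": -1}, {"x": 0, "y": 0, "z": 0, "wx": 0, "wy": 0, "wz": 5, "gripper": -1}]}}

```text
time: 18.5
tool_pos: [0.4869, -0.1015, 0.0936]
tool_rot: [2.837, 1.347, -0.001]
contact_force: [-4.3, -1.3, 6.9]
gripper_width: 0.0143
```

```bash
python3 -c "
from h import *
from plant import state
go(*grip('right',2.4),.091);s=state();print(s['gripper_width'],s['contact_force'],s['wrist_torque'])"
```

```text
t 18.5 pos [ 0.4869 -0.1015  0.0936] j6 18.7 tilt 0.06 MOVE [-0.0007 -0.0015  0.0026] wz -3.2
0.014345640691778482 [-4.27252793 -1.32847312  6.94724148] [-0.2726326   0.8930587   0.30654504]
```

>>> {"op": "move_arm", "data": {"increments": [{"x": 0, "y": 0, "z": 0, "wx": 0, "wy": 0, "wz": 0, "gripper": 0}, {"x": 0, "y": 0, "z": 0, "wx": 0, "wy": 0, "wz": 0, "gripper": 0}, {"x": 0, "y": 0, "z": 0, "wx": 0, "wy": 0, "wz": 0, "gripper": 0}, {"x": 0, "y": 0, "z": 0, "wx": 0, "wy": 0, "wz": 0, "gripper": 0}, {"x": 0, "y": 0, "z": -0.03, "wx": 0, "wy": 0, "wz": 0, "gripper": 0}, {"x": 0, "y": 0, "z": -0.07, "wx": 0, "wy": 0, "wz": 0, "gripper": 0}, {"x": 0, "y": 0, "z": -0.1, "wx": 0, "wy": 0, "wz": 0, "gripper": 0}, {"x": 0, "y": 0, "z": -0.1, "wx": 0, "wy": 0, "wz": 0, "gripper": 0}]}}

```text
time: 19.3
tool_pos: [0.4896, -0.1019, 0.1965]
tool_rot: [2.832, 1.345, 0.009]
contact_force: [0.7, 0.9, -0.7]
gripper_width: 0.0457
```

```bash
python3 -c "
from h import *
go(*grip('left',1.14),.19)
"
```

```text
t 19.3 pos [ 0.4896 -0.1019  0.1965] j6 18.6 tilt 0.48 MOVE [0.1187 0.095  0.0076] wz -75.4
```

>>> {"op": "move_arm", "data": {"increments": [{"x": 0.119, "y": 0.095, "z": 0.005, "wx": 0, "wy": 0, "wz": -75, "gripper": 0}, {"x": 0.119, "y": 0.095, "z": 0.005, "wx": 0, "wy": 0, "wz": -75, "gripper": 0}, {"x": 0.119, "y": 0.095, "z": 0.005, "wx": 0, "wy": 0, "wz": -75, "gripper": 0}, {"x": 0.119, "y": 0.095, "z": 0.005, "wx": 0, "wy": 0, "wz": -75, "gripper": 0}, {"x": 0.119, "y": 0.095, "z": 0.005, "wx": 0, "wy": 0, "wz": -75, "gripper": 0}, {"x": 0.119, "y": 0.095, "z": 0.005, "wx": 0, "wy": 0, "wz": -75, "gripper": 0}, {"x": 0.119, "y": 0.095, "z": 0.005, "wx": 0, "wy": 0, "wz": -75, "gripper": 0}, {"x": 0.119, "y": 0.095, "z": 0.005, "wx": 0, "wy": 0, "wz": -75, "gripper": 0}]}}

```text
time: 20.1
tool_pos: [0.6358, -0.0688, 0.1859]
tool_rot: [-1.572, -2.718, 0.001]
contact_force: [-0.1, 0.1, 0.6]
gripper_width: 0.0456
```

```bash
python3 -c "
from h import *
q,p=grip('left',1.14);go(q+[.001,0],p,.19)
"
```

```text
t 20.1 pos [ 0.6358 -0.0688  0.1859] j6 -43.0 tilt 0.12 MOVE [-0.0027  0.0024 -0.0041] wz -6.3
```

>>> {"op": "move_arm", "data": {"increments": [{"x": -0.003, "y": 0.0025, "z": 0, "wx": 0, "wy": 0, "wz": -6, "gripper": 0}, {"x": -0.003, "y": 0.0025, "z": 0, "wx": 0, "wy": 0, "wz": -6, "gripper": 0}, {"x": -0.003, "y": 0.0025, "z": 0, "wx": 0, "wy": 0, "wz": -6, "gripper": 0}]}}

```text
time: 20.4
tool_pos: [0.6395, -0.0702, 0.1864]
tool_rot: [-1.441, -2.79, 0.0]
contact_force: [-0.5, 0.2, -0.3]
gripper_width: 0.0458
```

```bash
python3 -c "
from h import *
from plant import camera
c=camera('wrist');im=np.ascontiguousarray(c['color'][...,::-1]);cv2.imwrite('pics/w8.png',im);g=im.max(2)[150:272,220:420]
m=(g<60).astype(np.uint8);n,l,s,ce=cv2.connectedComponentsWithStats(m)
for i in range(1,n):
  if s[i,4]>150: print(s[i],cv2.minAreaRect((np.argwhere(l==i)[:,::-1]+[220,150]).astype(np.float32)))
q,p=grip('left',1.14);print(proj(c,[*q,.111]));go(q,p,.094)
"
```

```text
[  5   0  38  74 605] ((247.27789306640625, 183.34927368164062), (75.42584228515625, 27.292158126831055), 76.1485824584961)
[149   0   6  69 152] ((371.5, 184.0), (68.0, 5.0), 90.0)
[  0  22  15  44 455] ((227.0, 193.5), (43.0, 14.0), 90.0)
[  86   45   27   77 1826] ((319.2188415527344, 233.45492553710938), (76.19669342041016, 24.55484962463379), 87.33700561523438)
[178  88  22  34 326] ((412.7960205078125, 257.2616882324219), (11.115572929382324, 39.11479949951172), 32.735225677490234)
[[321.86973619 253.25118292]]
t 20.45 pos [ 0.6395 -0.0703  0.1867] j6 -48.5 tilt 0.06 MOVE [ 0.0009 -0.0008  0.0927] wz -0.8
```

View pics/w8.png

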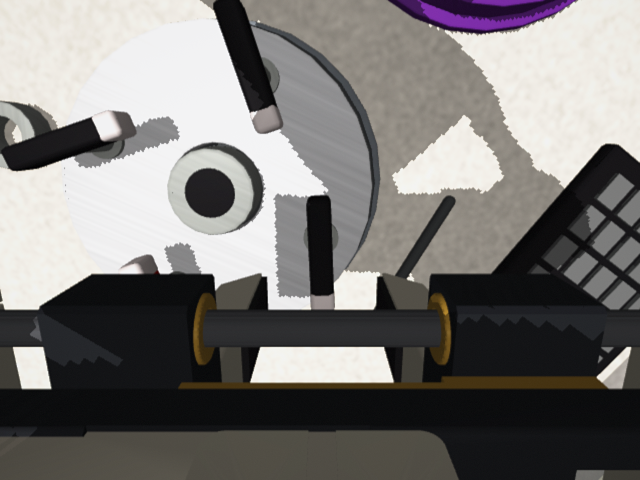

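The left bar is centred at (320,251), aligned. Grip and turn home.

>>> {"op": "move_arm", "data": {"increments": [{"x": 0, "y": 0, "z": 0.05, "wx": 0, "wy": 0, "wz": 0, "gripper": 0}, {"x": 0, "y": 0, "z": 0.086, "wx": 0, "wy": 0, "wz": 0, "gripper": 0}, {"x": 0, "y": 0, "z": 0.094, "wx": 0, "wy": 0, "wz": 0, "gripper": 0}, {"x": 0, "y": 0, "z": 0.094, "wx": 0, "wy": 0, "wz": 0, "gripper": -1}, {"x": 0, "y": 0, "z": 0.094, "wx": 0, "wy": 0, "wz": 0, "gripper": -1}, {"x": 0, "y": 0, "z": 0.094, "wx": 0, "wy": 0, "wz": 0, "gripper": -1}, {"x": 0, "y": 0, "z": 0.094, "wx": 0, "wy": 0, "wz": 0, "gripper": -1}, {"x": 0, "y": 0, "z": 0.094, "wx": 0, "wy": 0, "wz": 0, "gripper": -1}]}}

```text
time: 21.25
tool_pos: [0.6394, -0.0712, 0.095]
tool_rot: [1.437, 2.793, -0.002]
contact_force: [-3.8, -2.2, 5.2]
gripper_width: 0.0141
```

>>> {"op": "move_arm", "data": {"increments": [{"x": 0, "y": 0, "z": 0, "wx": 0, "wy": 0, "wz": 0, "gripper": -1}]}}

```text
time: 21.35
tool_pos: [0.6394, -0.0712, 0.095]
tool_rot: [1.437, 2.793, -0.002]
contact_force: [-5.2, -1.6, 6.3]
gripper_width: 0.0139
```

>>> {"op": "move_arm", "data": {"increments": [{"x": 0, "y": 0, "z": 0.0005, "wx": 0, "wy": 0, "wz": 8, "gripper": -1}, {"x": 0, "y": 0, "z": 0.001, "wx": 0, "wy": 0, "wz": 16, "gripper": -1}, {"x": 0, "y": 0, "z": 0.0015, "wx": 0, "wy": 0, "wz": 24, "gripper": -1}, {"x": 0, "y": 0, "z": 0.002, "wx": 0, "wy": 0, "wz": 32, "gripper": -1}, {"x": 0, "y": 0, "z": 0.002, "wx": 0, "wy": 0, "wz": 40, "gripper": -1}, {"x": 0, "y": 0, "z": 0.0025, "wx": 0, "wy": 0, "wz": 48, "gripper": -1}, {"x": 0, "y": 0, "z": 0.003, "wx": 0, "wy": 0, "wz": 56, "gripper": -1}, {"x": 0, "y": 0, "z": 0.003, "wx": 0, "wy": 0, "wz": 64, "gripper": -1}]}}

```text
time: 22.15
tool_pos: [0.6408, -0.0711, 0.0923]
tool_rot: [2.701, 1.598, 0.003]
contact_force: [1.4, -2.4, 2.5]
gripper_width: 0.0141
```

```bash
python3 -c "
from h import *
from plant import state
go(*grip('left',2.4),.091);s=state();print(s['gripper_width'],s['contact_force'],s['wrist_torque'])"
```

```text
t 22.15 pos [ 0.6408 -0.0711  0.0923] j6 15.7 tilt 0.21 MOVE [-0.0002 -0.0028  0.0012] wz 7.2
0.01408048277094714 [ 1.44213088 -2.40476777  2.50639765] [-0.45277504  0.05702487  0.14012235]
```

>>> {"op": "move_arm", "data": {"increments": [{"x": 0, "y": 0, "z": 0, "wx": 0, "wy": 0, "wz": 6, "gripper": -1}, {"x": 0, "y": 0, "z": 0, "wx": 0, "wy": 0, "wz": 10, "gripper": -1}, {"x": 0, "y": 0, "z": 0, "wx": 0, "wy": 0, "wz": 10, "gripper": -1}]}}

```text
time: 22.45
tool_pos: [0.6411, -0.0712, 0.092]
tool_rot: [2.826, 1.364, 0.004]
contact_force: [3.0, -3.2, 3.8]
gripper_width: 0.0143
```

```bash
python3 -c "
from h import *
from plant import state
go(*grip('left',2.4),.091);s=state();print(s['gripper_width'],s['contact_force'],s['wrist_torque'])"
```

```text
t 22.45 pos [ 0.6411 -0.0712  0.092 ] j6 25.4 tilt 0.24 MOVE [-0.0008 -0.003   0.001 ] wz -2.5
0.014310873783110608 [ 3.02020618 -3.18505905  3.78370653] [-0.56448194 -0.20123565  0.33532587]
```

>>> {"op": "move_arm", "data": {"increments": [{"x": 0, "y": 0, "z": 0, "wx": 0, "wy": 0, "wz": 0, "gripper": 0}, {"x": 0, "y": 0, "z": 0, "wx": 0, "wy": 0, "wz": 0, "gripper": 0}, {"x": 0, "y": 0, "z": 0, "wx": 0, "wy": 0, "wz": 0, "gripper": 0}, {"x": 0, "y": 0, "z": 0, "wx": 0, "wy": 0, "wz": 0, "gripper": 0}, {"x": 0, "y": 0, "z": -0.03, "wx": 0, "wy": 0, "wz": 0, "gripper": 0}, {"x": 0, "y": 0, "z": -0.08, "wx": 0, "wy": 0, "wz": 0, "gripper": 0}, {"x": 0, "y": 0, "z": -0.13, "wx": 0, "wy": 0, "wz": 0, "gripper": 0}, {"x": 0, "y": 0, "z": -0.15, "wx": 0, "wy": 0, "wz": 0, "gripper": 0}]}}

```text
time: 23.25
tool_pos: [0.6413, -0.0705, 0.2462]
tool_rot: [2.824, 1.365, 0.01]
contact_force: [0.1, 0.0, -0.4]
gripper_width: 0.0459
```

```bash
python3 -c "
from h import *
go([.42,.2],np.radians(20),.26)
"
```

```text
t 23.25 pos [ 0.6413 -0.0705  0.2462] j6 25.3 tilt 0.46 MOVE [ 0.0745 -0.3414 -0.016 ] wz -58.4
```

Move clear, then check from the scene camera.

>>> {"op": "move_arm", "data": {"increments": [{"x": 0.07, "y": -0.34, "z": -0.016, "wx": 0, "wy": 0, "wz": 0, "gripper": 0}, {"x": 0.07, "y": -0.34, "z": -0.016, "wx": 0, "wy": 0, "wz": 0, "gripper": 0}, {"x": 0.07, "y": -0.34, "z": -0.016, "wx": 0, "wy": 0, "wz": 0, "gripper": 0}, {"x": 0.07, "y": -0.34, "z": -0.016, "wx": 0, "wy": 0, "wz": 0, "gripper": 0}, {"x": 0.07, "y": -0.34, "z": -0.016, "wx": 0, "wy": 0, "wz": 0, "gripper": 0}, {"x": 0.07, "y": -0.34, "z": -0.016, "wx": 0, "wy": 0, "wz": 0, "gripper": 0}, {"x": 0.07, "y": -0.34, "z": -0.016, "wx": 0, "wy": 0, "wz": 0, "gripper": 0}, {"x": 0.07, "y": -0.34, "z": -0.016, "wx": 0, "wy": 0, "wz": 0, "gripper": 0}]}}

```text
time: 24.05
tool_pos: [0.4135, 0.1993, 0.257]
tool_rot: [-2.823, -1.374, 0.0]
contact_force: [0.5, -0.3, 0.4]
gripper_width: 0.0459
```

```bash
python3 -c "
from h import *
from plant import camera,state
print(state()['tool_pos'])
c=camera('scene');pickle.dump(c,open('s9.pkl','wb'));A=cv2.resize(c['color'][245:370,245:380,::-1],None,fx=4,fy=4,interpolation=cv2.INTER_CUBIC);cv2.imwrite('pics/s9.png',A)
"
```

```text
[0.41347596 0.19932269 0.25697377]
```

View pics/s9.png

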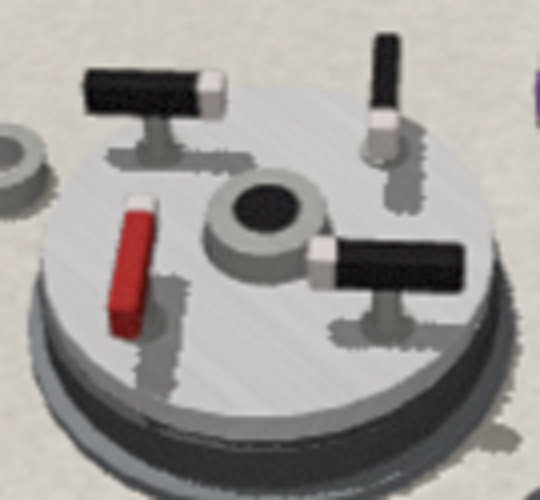

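```bash
python3 - <<'E'
from h import *
c=pickle.load(open('s9.pkl','rb'))
for n,b,w in(('red',(126,306),(142,202)),('opp',(387,38),(383,118)),('left',(463,246),(312,242)),('right',(88,75),(226,76))):
    P=[ray(c,245+p[0]/4,245+p[1]/4,.107) for p in(b,w)];d=P[1]-P[0]
    r=AZ+K[n]*np.pi/2;print(n,((P[0]+P[1])/2).round(3),np.linalg.norm(d).round(3),((r-np.arctan2(d[1],d[0]))%(2*np.pi)).round(2))
E
```

```text
red [ 0.582 -0.163  0.107] 0.06 2.4
opp [ 0.551 -0.01   0.107] 0.056 2.42
left [ 0.639 -0.07   0.107] 0.065 2.4
right [ 0.489 -0.099  0.107] 0.066 2.38
```

```bash
python3 -c "
from plant import finish_job
print(finish_job())"
```

```text
the job is handed in; nothing more can be done
None
```

All four nuts are turned home and the job is handed in, at about 24 s of the 72 s allowed; no verdict was reported.

- **Sequence:** I turned the red nut to about 1.24 rad, then its opposite to about 1.24 rad, and let go. Next I took the opposite and red nuts home, and last the right and left nuts.
- **Nut angles:** The last camera check puts red at 2.40, opposite at 2.42, left at 2.40 and right at 2.38 rad, against a stop at 2.4. By eye-picked bar ends these are good to about 0.05 rad. The wrist torque rose to only about 0.3 N m near the end of each turn, so I saw no hard stop in the forces.
- **Flange:** It looked flat on its seat in the picture, but I did not measure its height or tilt directly; I take it as home because the nuts are.
- **Loose things:** I never took the arm to any of them, and the collet ring looked undisturbed. I did not measure where any of them ended up.
- **Disagreements:** The nut positions from the first picture were up to about 3 mm off from where the gripper found them, mostly in x, which did no harm. The first two moves were refused because each row needs every field filled in; nothing moved then.

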